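# Lift the basket of silver pieces out of the pickle pot and hold it up

### The arm

A 6-joint arm with a two-finger parallel gripper is mounted at the origin on the work surface. World frame = base frame: x ahead of the robot, y to its left, z up, the work surface at z = 0. Lengths are in mm, angles in degrees, forces in N, time in s.
With the tool pointing down it reaches from about 300 to 850 mm from the base axis. Payload 4.2 kg.
Tool frame: the origin (TCP) lies on the centre line of the jaws, within the pads' length; the fingertips stand 14 mm ahead of it and the grasp point (between the pads) lies 5 mm behind it; z points along the fingers, y is the line along which they close (so a half turn about z gives the same grasp; the last joint's range is limited). The gripper opens to 91 mm and grips with 3 to 60 N. Pads are 32 mm wide; open, the fingers measure 118 mm over their backs; the gripper's body (76 mm by 178 mm) begins 60 mm behind the grasp point.
Start: joints at [-71.161, 18.312, 89.639, -0, 72.044, -1.146], TCP at [196.521, -540.39, 227.976] pointing down, gripper open.
Joint ranges: [-177.97, 177.97], [-48.28, 115.42], [12.27, 149.76], [-77.06, 257.06], [2.81, 150.46], [-146.56, 146.56]. Speed limits (degrees/s): [147.25, 147.25, 180, 180, 180, 180].

### API

Orientations are given as [roll, pitch, yaw] about the fixed x, y, z axes, in that order (R = Rz(yaw) Ry(pitch) Rx(roll)).
In Python, from workcell import * gives the robot as it stands. The module is installed in compiled form; this text tells all that it offers.
- The arm moves only by the shell command python3 -m crank 'ROWS' [FORCE]. ROWS is JSON, a list of rows, each an object of numbers: "grip": the finger opening in m, from 0 to 0.0912; "x", "y", "z": the shift along the tool's x, y, z in m; "yaw": the turn about the tool's z in rad. In form: [{"grip": .., "x": .., "y": .., "z": .., "yaw": ..}, ...]. A call has exactly 5 rows; each row is the pose to reach, as a shift and turn from the pose commanded when the call began, along the tool's axes at that moment; what a row does not reach only later rows make up. A row lasts 1/12 s, in which the tool goes at most 41.7 mm and 7.16 degrees, less where a joint would pass 70% of its speed; a pose out of reach is approached as far as the arm can. A call with a gripper value outside its range is refused whole. The fingers move at their own pace and stop on an object; FORCE is the grip in N (left out, the last holds). Time passes only in rows, so rows that repeat a pose let the fingers close, or fill a call up. It gives the time, the measured TCP pose, the force, the opening and the grip force at its end, in the units of the state.
- state(): the state, without advancing time (a new reading comes with each control period).
- grab_frame(name): name is "side" or "top"; returns the picture (384x512x3 uint8, red, green, blue); there is no depth.
- camera_model(name): a dict with "intrinsics" (3x3 intrinsics, pixels), "R" (3x3) and "t" (3): a world point X has camera coordinates R X + t. Camera axes: x right, y down, z forward; pixel columns grow to the right and rows downward; lengths in mm; the calibration is good to about 2 mm. A picture is of the moment at which its call begins. camera_model takes no time and is no camera call.
- job_done(): hands the job in; it is judged then, once.
The state is a dict: "time_s": time; "qpos": joint angles; "qvel": joint speeds; "effort": joint torques, N m; "ee_pos": TCP position; "ee_rot": TCP orientation; "force": force on the tool from outside, world axes, zero at the start; "torque": the same for the moment, N m; "gripper_width": finger opening in mm; "gripper_force": force on a finger pad.
Only numpy, scipy, OpenCV 4.12 (cv2) and the standard library are available. Lean on these libraries where they do the work, as an engineer would, in place of code of your own. Each camera call takes 0.05 s, during which the arm holds its last target. There are 200 camera calls.

### The job

The pickle pot on the jeweller's bench is cold and drained, and three silver pieces are still in its copper basket. Lift the glass lid off by its knob and set it down gently, knob up, on the middle of the white tile; then take the basket by the grip on its arched handle, keep it level as you lift it out of the pot with all three pieces in it, and finish holding it level and still over the pot, with a few centimetres between its bottom and the rim, so that I can look the pieces over. Do not put it down or let go at the end, and leave the other things on the bench where they are.

Things in the scene. Friction and masses are not known exactly. Their poses are not given: they have to be found in the camera images.
- pot: the pickle pot, a round slow cooker fast on the bench: metal shell 172 mm across, white stoneware crock, rim 120 mm above the bench, mouth 140 mm across, straight walls, crock floor 30 mm up. Side handles reach to 108 mm from the axis along +y and -y (78 to 92 mm up), the heat knob to 105 mm along -x. Origin: centre of its underside, on the bench; z up
- pot_rim (a point): centre of the pot's mouth, level with the top of the rim
- lid: loose domed glass lid with a steel trim, 154 mm across, 66 mm tall with its black knob, 0.2 to 0.4 kg. A lip 132 mm across and 6 mm deep under its trim drops into the pot's mouth with play; nothing locks it. Origin: centre of the lip's underside, which stands on the tile when the lid is set down flat; z up through the knob
- lid_knob (a point): the point to grip on the lid's knob, on the lid's axis, 58 mm above the lid's origin: a round head 33 mm across, from 49 to 66 mm above the origin, on a stem 19 mm across; the glass under it is 36 mm above the origin and slopes down outwards, so fingertips may reach 20 mm below this point
- basket: loose round perforated copper basket standing on the crock's floor under the lid, 104 mm across at the rim, walls 50 mm high, floor 4 mm thick, 0.15 to 0.3 kg. A stiff arched strap handle rises from the wall at its +x and -x to a straight black grip over the middle. Origin: centre of its underside; z up; the grip runs along x
- basket_grip (a point): middle of the basket's grip, 94 mm above the basket's origin and on its axis: a bar 52 mm long along the basket's x, 12 mm wide along its y, 14 mm tall, standing about level with the pot's rim. Gripped here, across y, the basket hangs level
- tile: white glazed tile, 200 x 200 x 9 mm, fast on the bench beside the pot (to either side), where the lid goes. Origin: centre of its underside; its top is 9 mm above
- band: plain silver ring in the basket, 23 mm across, 7 mm high. Origin: centre of its underside
- signet: silver signet ring in the basket, 23 mm across, 5 mm high with an 11 mm face. Origin: centre of its underside
- pendant: silver disc pendant in the basket, 25 mm across, 6 mm thick, with a small loop. Origin: centre of its underside
- tongs: copper tongs lying flat beyond the work, 210 mm long, 10 mm high; leave alone. Origin: near the middle
- brush: wooden bench brush lying beyond the work, 190 mm long, 20 mm high; leave alone. Origin: underside, middle
- mallet: wooden mallet lying to the left of the work, 240 mm long, head 52 mm across and 80 mm long; leave alone. Origin: on the bench under its handle
- flux: amber flask with a black cap standing to the right of the work, 52 mm across, 135 mm tall; leave alone. Origin: centre of its underside
Things that resemble listed ones, but are neither listed nor needed, are in the scene too. Several things look just like the pot: the one meant starts farthest to the robot's right.

How it is judged:
By the outcome, as a careful person would: the job done as asked, in the order asked, and still so for the second after the job is handed in, while the arm keeps its last pose, push and grip.
It also fails if it takes over 67 s, if anything falls off the work surface, if the arm or the gripper's body presses on something with over 40 N, if the wrist force passes 120 N, or if a joint passes its speed limit or range.

## Working session

There is one attempt and no reset: what is moved stays moved. The work goes in short steps, Python scripts to look and compute and a shell command to move; the robot and the scene stay as the last step left them, time stands still between calls to the robot, and variables do not carry over. Pictures are saved under pics/ and viewed, at most 10 in all, crops included, and the job is handed in when it is done.

```bash
mkdir -p pics
cat > h.py <<'E'
from workcell import *
import numpy as np, cv2
def snap(cam,name,crop=None,scale=1):
    im=grab_frame(cam)[:,:,::-1]
    if crop: a,b,c,d=crop; im=im[b:d,a:c]
    cv2.imwrite('pics/'+name+'.png',cv2.resize(im,None,fx=scale,fy=scale,interpolation=cv2.INTER_CUBIC))
def ray(cam,u,v,z):
    m=camera_model(cam);K,R,t=[np.array(m[k],float) for k in('intrinsics','R','t')]
    d=R.T@np.linalg.solve(K,[u,v,1]);c=-R.T@t
    return c+d*(z-c[2])/d[2]
def proj(cam,X):
    m=camera_model(cam);K,R,t=[np.array(m[k],float) for k in('intrinsics','R','t')]
    p=K@(R@np.array(X,float)+t);return p[:2]/p[2]
def tool(dx,dy,dz):
    from scipy.spatial.transform import Rotation as Ro
    R=Ro.from_euler('xyz',state()['ee_rot'],degrees=True).as_matrix()
    return R.T@np.array([dx,dy,dz])
E
python3 - <<'E'
from h import *
snap('top','a',None,1.5); snap('side','b',None,1.5)
s=state();print(s)
for c in('top','side'):
    m=camera_model(c);print(c,-np.array(m['R']).T@np.array(m['t']))
E
```

```text
{'time_s': 0.1, 'qpos': array([-7.11621500e+01,  1.83476707e+01,  8.96994147e+01, -3.52129757e-04,
        7.20457720e+01, -1.14769546e+00]), 'qvel': array([-0.07601028, -0.07215187, -0.1122489 ,  0.13805378,  0.05291373,
       -0.07774202]), 'effort': array([-3.52372754e-04, -4.13334846e+01, -2.32512277e+01,  7.28293718e-02,
        4.22196777e-02, -5.95623442e-05]), 'ee_pos': array([ 196.36517534, -539.96237288,  227.20744454]), 'ee_rot': array([-1.79907154e+02, -1.52516972e-03,  1.99856530e+01]), 'force': array([ 0.32407422,  0.34214031, -0.33615982]), 'torque': array([-0.01366493, -0.01408045, -0.01231349]), 'gripper_force': 0.0, 'gripper_width': 91.18268174729371}
top [ 357.11882712   -5.5586961  1447.13804004]
side [  470.26121824 -1236.98000427   953.65122865]
```

View pics/a.png

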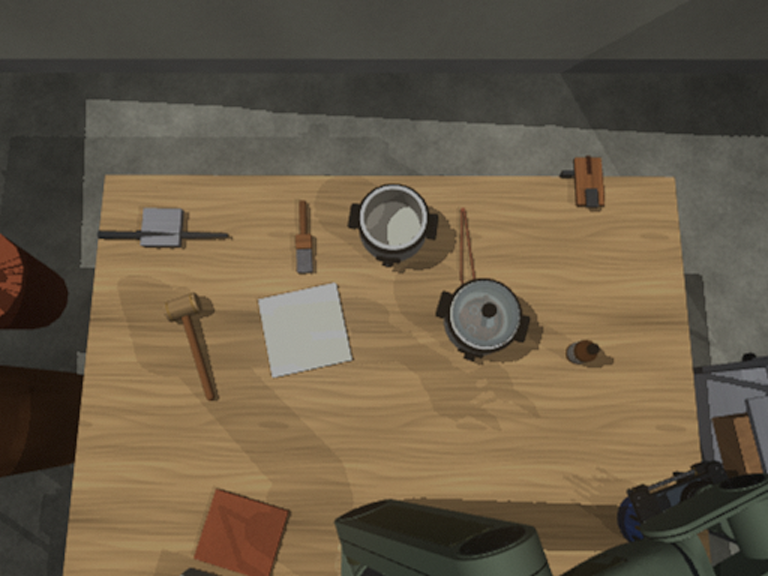

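View pics/b.png

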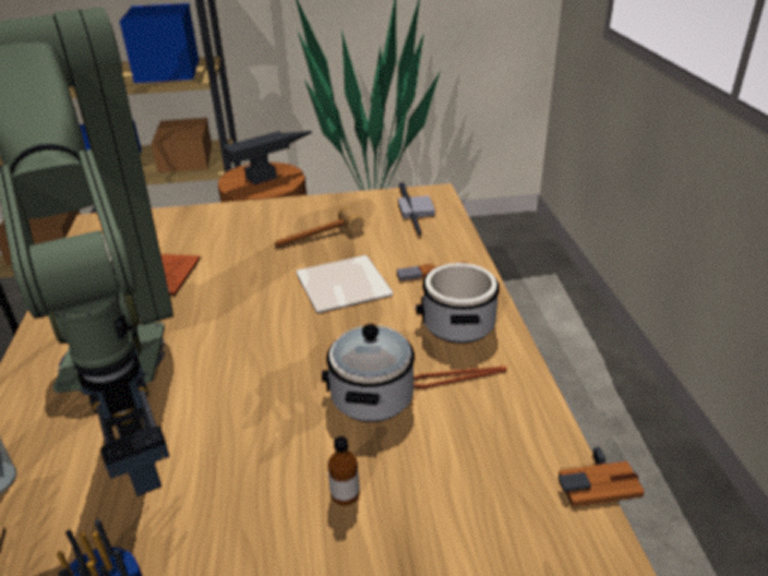

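The top view shows the lidded pot with its knob at (489,310)/1.5. The tile is at (305,330)/1.5, the flask at (583,351)/1.5, and the open lookalike pot is further away. In the side view the knob is at (370,332)/1.5. Next I'll enlarge both views.

Run:
```python
from h import *
a=grab_frame('top')[:,:,::-1]; b=grab_frame('side')[:,:,::-1]
f=lambda im,x,y:cv2.resize(im[y:y+75,x:x+100],None,fx=4,fy=4,interpolation=cv2.INTER_CUBIC)
cv2.imwrite('pics/c.png',np.vstack([np.hstack([f(a,275,170),f(a,155,180)]),np.hstack([f(b,200,205),f(b,185,150)])]))
```

```text
(no output)
```

View pics/c.png

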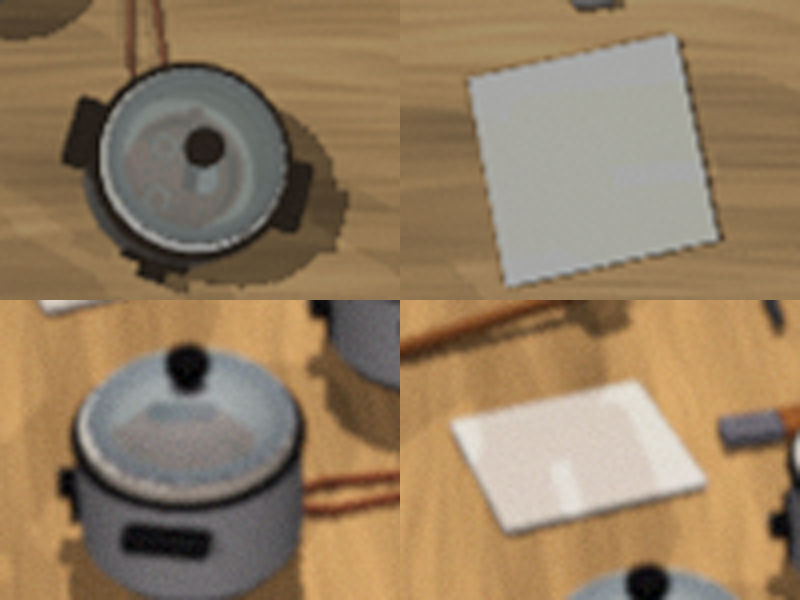

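Run:
```python
from h import *
T=lambda x,y,ox,oy:(ox+(x+.5)/4-.5,oy+(y+.5)/4-.5)
print('knob top',ray('top',*T(205,146,275,170),176),'side',ray('side',*T(187,68,200,205),172))
print('lid top',ray('top',*T(194,159,275,170),124))
l=[T(x,y,155,180) for x,y in[(68,78),(280,34),(320,240),(106,286)]]
P=np.array([ray('top',*p,9) for p in l]);print(P.round(1),P.mean(0))
l=[T(x,y,185,150) for x,y in[(52,123),(240,80),(306,186),(106,232)]]
P=np.array([ray('side',*p,9) for p in l]);print(P.round(1),P.mean(0))
fl=ray('top',584/1.5,351/1.5,100);print('flux',fl)
print('flux base', ray('side',344/1.5,495/1.5,0))
```

```text
knob top [ 565.66871787 -226.03394115  176.        ] side [ 562.64905931 -232.25651887  172.        ]
lid top [ 562.84427112 -225.31014706  124.        ]
[[616.5 324.1   9. ]
 [659.8 125.3   9. ]
 [466.2  84.1   9. ]
 [422.9 279.7   9. ]] [541.33264523 203.31596743   9.        ]
[[422.8 276.3   9. ]
 [617.  324.6   9. ]
 [655.4 122.3   9. ]
 [465.6  81.6   9. ]] [540.20475979 201.19894382   9.        ]
flux [ 482.05763771 -454.85013762  100.        ]
flux base [ 482.33247696 -465.14688741    0.        ]
```

```bash
python3 -m crank '[{"grip":0.09,"x":0.02,"y":-0.008,"z":0,"yaw":0},{"grip":0.09,"x":0.05,"y":-0.019,"z":0,"yaw":0},{"grip":0.09,"x":0.085,"y":-0.032,"z":0,"yaw":0},{"grip":0.09,"x":0.12,"y":-0.045,"z":0,"yaw":0},{"grip":0.09,"x":0.155,"y":-0.058,"z":0,"yaw":0}]' 25
python3 -m crank '[{"grip":0.09,"x":0.035,"y":-0.013,"z":0,"yaw":0},{"grip":0.09,"x":0.07,"y":-0.026,"z":0,"yaw":0},{"grip":0.09,"x":0.105,"y":-0.039,"z":0,"yaw":0},{"grip":0.09,"x":0.14,"y":-0.052,"z":0,"yaw":0},{"grip":0.09,"x":0.175,"y":-0.065,"z":0,"yaw":0}]' 
python3 -m crank '[{"grip":0.09,"x":0.035,"y":-0.013,"z":0,"yaw":0},{"grip":0.09,"x":0.07,"y":-0.026,"z":0,"yaw":0},{"grip":0.09,"x":0.1,"y":-0.037,"z":0,"yaw":0},{"grip":0.09,"x":0.122,"y":-0.0445,"z":0,"yaw":0},{"grip":0.09,"x":0.122,"y":-0.0445,"z":0,"yaw":0}]'
python3 - <<'E'
from h import *
a=grab_frame('top')[:,:,::-1]; b=grab_frame('side')[:,:,::-1]
s=state();print(s['ee_pos'],s['ee_rot'],tool(*(np.array([564,-228,169])-s['ee_pos'])))
f=lambda im,x,y:cv2.resize(im[y:y+75,x:x+100],None,fx=4,fy=4,interpolation=cv2.INTER_CUBIC)
cv2.imwrite('pics/d.png',np.hstack([f(a,275,170),f(b,200,190)]))
E
```

```text
time_s: 0.62
ee_pos: [323.2, -431.7, 227.8]
ee_rot: [-180.0, -0.0, 19.9]
force: [0.9, -1.4, 0.5]
gripper_width: 90.1
gripper_force: 0.0
time_s: 1.03
ee_pos: [465.7, -310.5, 227.9]
ee_rot: [180.0, 0.0, 20.0]
force: [0.2, 0.3, 0.2]
gripper_width: 89.9
gripper_force: 0.0
time_s: 1.45
ee_pos: [567.2, -225.3, 227.3]
ee_rot: [-179.9, -0.1, 20.2]
force: [0.2, -0.3, 0.4]
gripper_width: 90.0
gripper_force: 0.0
[ 564.20182647 -227.9000651   227.38275493] [-1.79976211e+02  7.14815458e-02  2.00865379e+01] [-1.51034114e-01  4.87815337e-02  5.83829736e+01]
```

View pics/d.png

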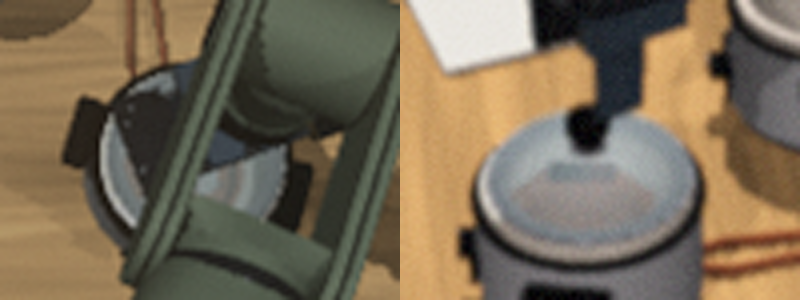

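The near fingertip is at (615,100) and the knob at (587,128), which fits the gripper being above the knob. Descend and grip.

```bash
python3 -m crank '[{"grip":0.09,"x":0,"y":0,"z":0.012,"yaw":0},{"grip":0.09,"x":0,"y":0,"z":0.028,"yaw":0},{"grip":0.09,"x":0,"y":0,"z":0.044,"yaw":0},{"grip":0.09,"x":0,"y":0,"z":0.055,"yaw":0},{"grip":0.08,"x":0,"y":0,"z":0.059,"yaw":0}]'
python3 -m crank '[{"grip":0.05,"x":0,"y":0,"z":0,"yaw":0},{"grip":0.045,"x":0,"y":0,"z":0,"yaw":0},{"grip":0.04,"x":0,"y":0,"z":0,"yaw":0},{"grip":0.02,"x":0,"y":0,"z":0,"yaw":0},{"grip":0.02,"x":0,"y":0,"z":0,"yaw":0}]' 25
python3 -m crank '[{"grip":0.02,"x":0,"y":0,"z":0,"yaw":0},{"grip":0.02,"x":0,"y":0,"z":0,"yaw":0},{"grip":0.02,"x":0,"y":0,"z":0,"yaw":0},{"grip":0.02,"x":0,"y":0,"z":0,"yaw":0},{"grip":0.02,"x":0,"y":0,"z":0,"yaw":0}]'
```

```text
time_s: 1.97
ee_pos: [562.2, -229.0, 167.1]
ee_rot: [-179.9, 0.2, 19.9]
force: [-0.2, -0.7, 0.2]
gripper_width: 86.0
gripper_force: 0.0
time_s: 2.38
ee_pos: [564.4, -228.7, 169.8]
ee_rot: [179.9, -0.1, 20.0]
force: [-0.6, -0.4, -0.6]
gripper_width: 52.8
gripper_force: 0.0
time_s: 2.8
ee_pos: [563.1, -226.2, 169.1]
ee_rot: [-179.7, 0.0, 20.0]
force: [-2.2, 6.3, 4.0]
gripper_width: 31.7
gripper_force: 25.0
```

```bash
python3 -m crank '[{"grip":0.02,"x":0,"y":0,"z":-0.003,"yaw":0},{"grip":0.02,"x":0,"y":0,"z":-0.008,"yaw":0},{"grip":0.02,"x":0,"y":0,"z":-0.015,"yaw":0},{"grip":0.02,"x":0,"y":0,"z":-0.022,"yaw":0},{"grip":0.02,"x":0,"y":0,"z":-0.03,"yaw":0}]'
python3 -m crank '[{"grip":0.02,"x":0,"y":0,"z":-0.008,"yaw":0},{"grip":0.02,"x":0,"y":0,"z":-0.016,"yaw":0},{"grip":0.02,"x":0,"y":0,"z":-0.024,"yaw":0},{"grip":0.02,"x":0,"y":0,"z":-0.03,"yaw":0},{"grip":0.02,"x":0,"y":0,"z":-0.03,"yaw":0}]'
python3 - <<'E'
from h import *
b=grab_frame('side')[:,:,::-1]
s=state();print(s['ee_pos'],s['ee_rot'],s['force'],s['torque'],s['gripper_width'])
print(tool(*(np.array([540.7,202.3,229])-s['ee_pos'])))
cv2.imwrite('pics/e.png',cv2.resize(b[150:300,170:370],None,fx=3,fy=3,interpolation=cv2.INTER_CUBIC))
E
```

```text
time_s: 3.22
ee_pos: [564.4, -229.2, 199.9]
ee_rot: [179.9, -0.0, 20.0]
force: [0.4, 0.8, -3.9]
gripper_width: 31.7
gripper_force: 25.0
time_s: 3.63
ee_pos: [564.8, -228.9, 230.9]
ee_rot: [179.9, -0.1, 20.0]
force: [0.6, -0.6, -2.4]
gripper_width: 32.0
gripper_force: 25.0
[ 564.47151811 -228.71611761  229.93686642] [ 1.79916226e+02 -7.95515504e-02  1.99831997e+01] [ 0.13963148 -0.03279449 -3.81733101] [ 0.01177391  0.00068495 -0.01740849] 31.94631550420773
[ 124.9557026  -413.19084278    0.50622274]
```

View pics/e.png

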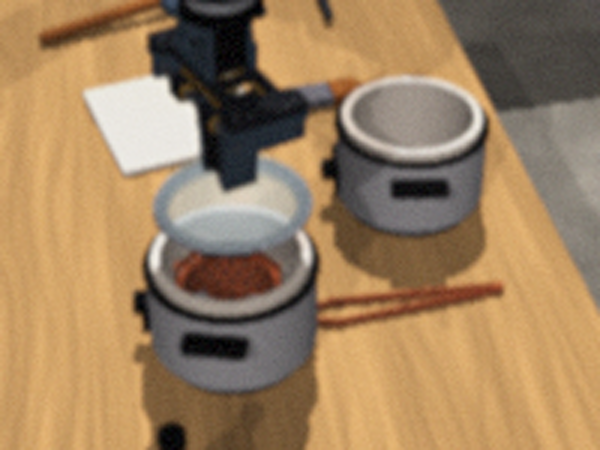

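The lid is held level, with its centre at about (233,205), well clear of the pot. The copper basket shows in the pot below it. Carry the lid to the tile.

```bash
python3 -m crank '[{"grip":0.02,"x":0.003,"y":-0.008,"z":0,"yaw":0},{"grip":0.02,"x":0.008,"y":-0.025,"z":0,"yaw":0},{"grip":0.02,"x":0.015,"y":-0.05,"z":0,"yaw":0},{"grip":0.02,"x":0.024,"y":-0.08,"z":0,"yaw":0},{"grip":0.02,"x":0.034,"y":-0.112,"z":0,"yaw":0}]'
python3 -m crank '[{"grip":0.02,"x":0.01,"y":-0.033,"z":0,"yaw":0},{"grip":0.02,"x":0.02,"y":-0.066,"z":0,"yaw":0},{"grip":0.02,"x":0.03,"y":-0.099,"z":0,"yaw":0},{"grip":0.02,"x":0.04,"y":-0.132,"z":0,"yaw":0},{"grip":0.02,"x":0.05,"y":-0.165,"z":0,"yaw":0}]'
python3 -m crank '[{"grip":0.02,"x":0.01,"y":-0.033,"z":0,"yaw":0},{"grip":0.02,"x":0.02,"y":-0.066,"z":0,"yaw":0},{"grip":0.02,"x":0.029,"y":-0.096,"z":0,"yaw":0},{"grip":0.02,"x":0.036,"y":-0.12,"z":0,"yaw":0},{"grip":0.02,"x":0.041,"y":-0.136,"z":0,"yaw":0}]'
python3 -m crank '[{"grip":0.02,"x":0,"y":0,"z":0.005,"yaw":0},{"grip":0.02,"x":0,"y":0,"z":0.02,"yaw":0},{"grip":0.02,"x":0,"y":0,"z":0.04,"yaw":0},{"grip":0.02,"x":0,"y":0,"z":0.065,"yaw":0},{"grip":0.02,"x":0,"y":0,"z":0.09,"yaw":0}]'
python3 -m crank '[{"grip":0.02,"x":0,"y":0,"z":0.02,"yaw":0},{"grip":0.02,"x":0,"y":0,"z":0.035,"yaw":0},{"grip":0.02,"x":0,"y":0,"z":0.047,"yaw":0},{"grip":0.02,"x":0,"y":0,"z":0.055,"yaw":0},{"grip":0.02,"x":0,"y":0,"z":0.06,"yaw":0}]'
python3 - <<'E'
from h import *
b=grab_frame('side')[:,:,::-1]
s=state();print(s['ee_pos'],s['ee_rot'],s['force'],s['torque'],s['gripper_width'])
cv2.imwrite('pics/f.png',cv2.resize(b[120:270,150:350],None,fx=4,fy=4,interpolation=cv2.INTER_CUBIC))
E
```

```text
time_s: 4.1
ee_pos: [556.9, -110.4, 228.1]
ee_rot: [-179.9, 0.1, 19.9]
force: [0.1, -0.6, -2.9]
gripper_width: 31.8
gripper_force: 25.0
time_s: 4.52
ee_pos: [547.2, 62.7, 228.4]
ee_rot: [-180.0, 0.1, 20.0]
force: [0.5, -0.4, -4.3]
gripper_width: 31.5
gripper_force: 25.0
time_s: 4.93
ee_pos: [539.0, 205.5, 228.2]
ee_rot: [-179.9, 0.1, 20.1]
force: [0.4, 0.1, -3.3]
gripper_width: 32.1
gripper_force: 25.0
time_s: 5.35
ee_pos: [539.8, 202.1, 137.8]
ee_rot: [180.0, 0.0, 20.0]
force: [-0.3, 0.5, -3.9]
gripper_width: 31.8
gripper_force: 25.0
time_s: 5.77
ee_pos: [539.5, 201.8, 77.5]
ee_rot: [180.0, 0.2, 20.0]
force: [0.2, 0.5, -3.3]
gripper_width: 31.5
gripper_force: 25.0
[539.38740115 201.81237506  77.1791551 ] [1.79992332e+02 1.73612032e-01 1.99721702e+01] [-1.05950346  0.26420003 -4.02115161] [ 0.00458607  0.01381244 -0.02915975] 31.640129904079757
```

View pics/f.png

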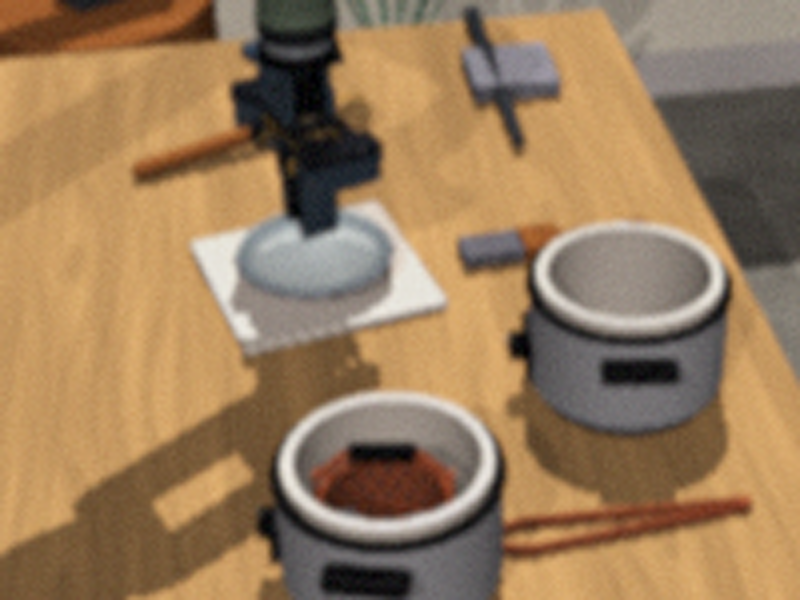

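The lid hovers level over the middle of the tile at (315,255). The basket grip shows at (382,452) in the pot. Lower slowly.

```bash
python3 -m crank '[{"grip":0.02,"x":0,"y":0,"z":0.002,"yaw":0},{"grip":0.02,"x":0,"y":0,"z":0.004,"yaw":0},{"grip":0.02,"x":0,"y":0,"z":0.006,"yaw":0},{"grip":0.02,"x":0,"y":0,"z":0.008,"yaw":0},{"grip":0.02,"x":0,"y":0,"z":0.0095,"yaw":0}]'
python3 -m crank '[{"grip":0.02,"x":0,"y":0,"z":0.001,"yaw":0},{"grip":0.02,"x":0,"y":0,"z":0.0015,"yaw":0},{"grip":0.02,"x":0,"y":0,"z":0.002,"yaw":0},{"grip":0.02,"x":0,"y":0,"z":0.0025,"yaw":0},{"grip":0.02,"x":0,"y":0,"z":0.0025,"yaw":0}]'
```

```text
time_s: 6.23
ee_pos: [540.5, 202.4, 69.6]
ee_rot: [180.0, -0.0, 20.0]
force: [0.6, -0.5, -3.4]
gripper_width: 31.6
gripper_force: 25.0
time_s: 6.65
ee_pos: [540.4, 202.3, 66.9]
ee_rot: [180.0, 0.0, 20.0]
force: [-0.1, 0.1, -4.1]
gripper_width: 31.9
gripper_force: 25.0
```

```bash
python3 -m crank '[{"grip":0.02,"x":0,"y":0,"z":0.0005,"yaw":0},{"grip":0.02,"x":0,"y":0,"z":0.001,"yaw":0},{"grip":0.02,"x":0,"y":0,"z":0.0015,"yaw":0},{"grip":0.02,"x":0,"y":0,"z":0.002,"yaw":0},{"grip":0.02,"x":0,"y":0,"z":0.002,"yaw":0}]'
python3 -m crank '[{"grip":0.02,"x":0,"y":0,"z":0.0005,"yaw":0},{"grip":0.02,"x":0,"y":0,"z":0.001,"yaw":0},{"grip":0.02,"x":0,"y":0,"z":0.001,"yaw":0},{"grip":0.02,"x":0,"y":0,"z":0.001,"yaw":0},{"grip":0.02,"x":0,"y":0,"z":0.001,"yaw":0}]'
```

```text
time_s: 7.07
ee_pos: [540.3, 202.3, 64.8]
ee_rot: [180.0, 0.0, 20.0]
force: [-1.0, -1.0, -3.6]
gripper_width: 31.6
gripper_force: 25.0
time_s: 7.48
ee_pos: [540.6, 202.2, 64.3]
ee_rot: [180.0, -0.0, 20.0]
force: [0.9, -1.8, 1.5]
gripper_width: 31.6
gripper_force: 25.0
```

The tile is taking the weight. Release and rise.

```bash
python3 -m crank '[{"grip":0.034,"x":0,"y":0,"z":0,"yaw":0},{"grip":0.036,"x":0,"y":0,"z":0,"yaw":0},{"grip":0.045,"x":0,"y":0,"z":0,"yaw":0},{"grip":0.06,"x":0,"y":0,"z":0,"yaw":0},{"grip":0.07,"x":0,"y":0,"z":0,"yaw":0}]'
python3 -m crank '[{"grip":0.07,"x":0,"y":0,"z":0,"yaw":0},{"grip":0.07,"x":0,"y":0,"z":0,"yaw":0},{"grip":0.07,"x":0,"y":0,"z":-0.005,"yaw":0},{"grip":0.07,"x":0,"y":0,"z":-0.015,"yaw":0},{"grip":0.07,"x":0,"y":0,"z":-0.035,"yaw":0}]'
python3 -m crank '[{"grip":0.07,"x":0,"y":0,"z":-0.03,"yaw":0},{"grip":0.07,"x":0,"y":0,"z":-0.06,"yaw":0},{"grip":0.07,"x":0,"y":0,"z":-0.09,"yaw":0},{"grip":0.07,"x":0,"y":0,"z":-0.12,"yaw":0},{"grip":0.07,"x":0,"y":0,"z":-0.135,"yaw":0}]'
python3 - <<'E'
from h import *
a=grab_frame('top')[:,:,::-1]; b=grab_frame('side')[:,:,::-1]
s=state();print(s['ee_pos'],s['ee_rot'],s['force'])
f=lambda im,x,y:cv2.resize(im[y:y+75,x:x+100],None,fx=4,fy=4,interpolation=cv2.INTER_CUBIC)
cv2.imwrite('pics/g.png',np.vstack([np.hstack([f(a,275,170),f(a,155,180)]),np.hstack([f(b,200,205),f(b,185,150)])]))
E
```

```text
time_s: 7.9
ee_pos: [540.5, 202.5, 63.9]
ee_rot: [-180.0, -0.0, 20.0]
force: [0.6, 0.5, -0.2]
gripper_width: 52.9
gripper_force: 0.0
time_s: 8.32
ee_pos: [539.1, 201.9, 98.1]
ee_rot: [180.0, 0.3, 20.0]
force: [-0.6, 0.5, -0.8]
gripper_width: 69.7
gripper_force: 0.0
time_s: 8.73
ee_pos: [541.8, 202.9, 239.3]
ee_rot: [180.0, -0.4, 20.0]
force: [-0.4, 1.0, 0.7]
gripper_width: 69.8
gripper_force: 0.0
[542.09669729 202.94942746 238.50213331] [179.99006259  -0.50131725  19.98408976] [ 0.48056524 -0.00418454  0.1732197 ]
```

View pics/g.png

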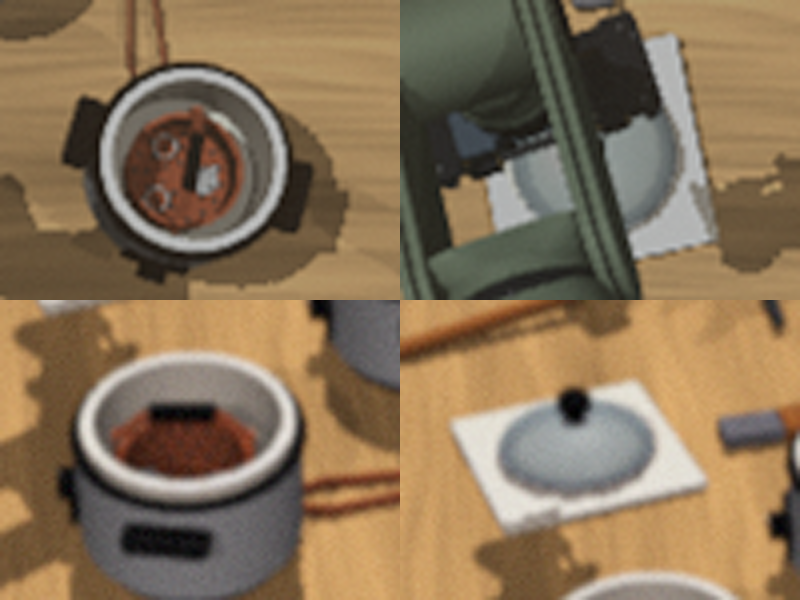

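The lid sits flat, knob up, in mid-tile. The dark grip bar runs from about (198,135) to (189,188) in the top crop and (148,412) to (214,412) in the side crop. I'll enlarge once more to get its axis.

Run:
```python
from h import *
a=grab_frame('top')[:,:,::-1]; b=grab_frame('side')[:,:,::-1]
f=lambda im,x,y:cv2.resize(im[y:y+50,x:x+40],None,fx=10,fy=10,interpolation=cv2.INTER_CUBIC)
cv2.imwrite('pics/h.png',np.hstack([f(a,303,188),f(b,226,212)]))
```

```text
(no output)
```

View pics/h.png

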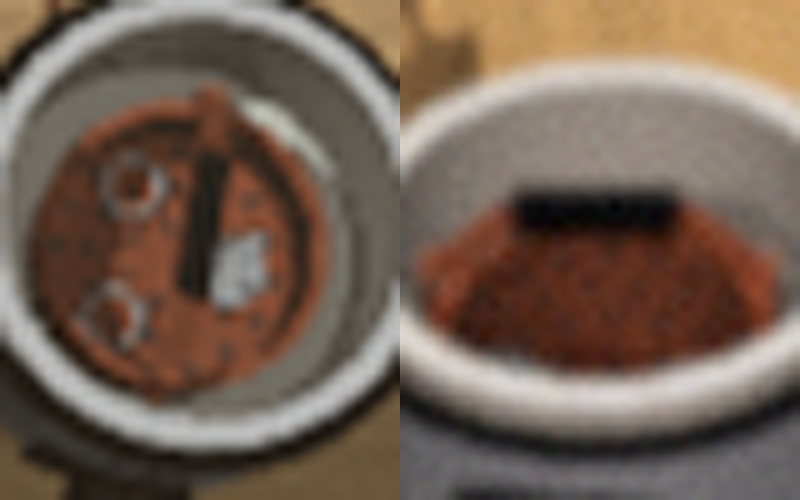

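The bar ends are at (211,157) and (192,297) in the top crop, and at (118,212) and (279,206) in the side crop. All three pieces are visible.

Run:
```python
from h import *
T=lambda x,y,ox,oy:(ox+(x+.5)/10-.5,oy+(y+.5)/10-.5)
for cam,p,q,o,z in[('top',(211,157),(192,297),(303,188),131),('side',(118,212),(279,206),(226,212),125)]:
    A,B=[ray(cam,*T(*v,*o),z) for v in(p,q)];d=A-B
    print(cam,A.round(1),B.round(1),((A+B)/2).round(1),np.linalg.norm(d),np.degrees(np.arctan2(d[1],d[0]))%180)
s=state();print(s['qpos'],s['ee_pos'],s['ee_rot'])
```

```text
top [ 583.  -226.5  131. ] [ 534.6 -218.8  131. ] [ 558.8 -222.6  131. ] 48.96325268553904 170.88558542282175
side [ 535.5 -220.2  125. ] [ 582.7 -225.5  125. ] [ 559.1 -222.9  125. ] 47.422253641006286 173.49849266796727
[ 1.93903283e+01  1.82441588e+01  8.88391163e+01 -5.91954874e-03
  7.29043607e+01  8.94077633e+01] [540.03150197 202.23049877 234.1022297 ] [ 1.79994214e+02 -1.23049142e-02  1.99843052e+01]
```

```bash
python3 -m crank '[{"grip":0.07,"x":-0.004,"y":0.013,"z":0,"yaw":0},{"grip":0.07,"x":-0.011,"y":0.035,"z":0,"yaw":0},{"grip":0.06,"x":-0.02,"y":0.063,"z":0,"yaw":0},{"grip":0.05,"x":-0.029,"y":0.093,"z":0,"yaw":0},{"grip":0.045,"x":-0.039,"y":0.124,"z":0,"yaw":0}]'
python3 -m crank '[{"grip":0.045,"x":-0.01,"y":0.031,"z":0,"yaw":0},{"grip":0.045,"x":-0.02,"y":0.062,"z":0,"yaw":0},{"grip":0.045,"x":-0.029,"y":0.093,"z":0,"yaw":0},{"grip":0.045,"x":-0.039,"y":0.124,"z":0,"yaw":0},{"grip":0.045,"x":-0.048,"y":0.153,"z":0,"yaw":0}]'
python3 -m crank '[{"grip":0.045,"x":-0.01,"y":0.031,"z":0,"yaw":0.09},{"grip":0.045,"x":-0.02,"y":0.062,"z":0,"yaw":0.19},{"grip":0.045,"x":-0.03,"y":0.093,"z":0,"yaw":0.29},{"grip":0.045,"x":-0.037,"y":0.117,"z":0,"yaw":0.39},{"grip":0.045,"x":-0.041,"y":0.129,"z":0,"yaw":0.489}]'
python3 -m crank '[{"grip":0.045,"x":0,"y":0,"z":0.01,"yaw":0},{"grip":0.045,"x":0,"y":0,"z":0.025,"yaw":0},{"grip":0.045,"x":0,"y":0,"z":0.04,"yaw":0},{"grip":0.045,"x":0,"y":0,"z":0.055,"yaw":0},{"grip":0.045,"x":0,"y":0,"z":0.06,"yaw":0}]'
python3 - <<'E'
from h import *
b=grab_frame('side')[:,:,::-1]
s=state();print(s['ee_pos'],s['ee_rot'],tool(*(np.array([559,-222.8,119.])-s['ee_pos'])))
cv2.imwrite('pics/i.png',cv2.resize(b[180:280,190:310],None,fx=5,fy=5,interpolation=cv2.INTER_CUBIC))
E
```

```text
time_s: 9.35
ee_pos: [545.0, 70.5, 232.1]
ee_rot: [-180.0, 0.2, 20.0]
force: [0.6, 0.4, 0.7]
gripper_width: 52.9
gripper_force: 0.0
time_s: 9.77
ee_pos: [551.8, -90.3, 232.2]
ee_rot: [-179.9, 0.2, 19.9]
force: [0.2, 0.0, -0.2]
gripper_width: 45.1
gripper_force: 0.0
time_s: 10.18
ee_pos: [557.3, -226.7, 231.8]
ee_rot: [180.0, 0.2, -8.5]
force: [-0.8, 0.8, 0.1]
gripper_width: 44.9
gripper_force: 0.0
time_s: 10.6
ee_pos: [556.2, -221.5, 169.7]
ee_rot: [-179.9, 0.4, -7.9]
force: [0.1, -0.7, -0.1]
gripper_width: 45.0
gripper_force: 0.0
[ 556.43605325 -221.51916827  169.99667321] [-179.88036344    0.42704651   -7.89304107] [ 3.09556355  1.02304169 50.9729919 ]
```

View pics/i.png

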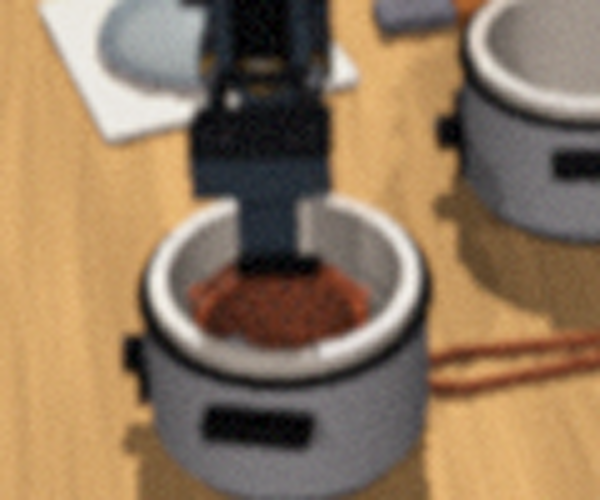

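The near finger is centred at (268,225), just above the bar centred at (279,265). Let the arm settle and check.

```bash
python3 -m crank '[{"grip":0.045,"x":0,"y":0,"z":0,"yaw":0},{"grip":0.045,"x":0,"y":0,"z":0,"yaw":0},{"grip":0.045,"x":0,"y":0,"z":0,"yaw":0},{"grip":0.045,"x":0,"y":0,"z":0,"yaw":0},{"grip":0.045,"x":0,"y":0,"z":0,"yaw":0}]'
python3 - <<'E'
from h import *
s=state();p=s['ee_pos'];print(p,s['ee_rot'],tool(*(np.array([559,-222.8,119.])-p)))
from scipy.spatial.transform import Rotation as Ro
R=Ro.from_euler('xyz',s['ee_rot'],degrees=True).as_matrix()
for x in(-16,16):print((proj('side',p+R@[x,30,14])-[190,180])*5)
E
```

```text
time_s: 11.07
ee_pos: [559.1, -223.0, 174.7]
ee_rot: [180.0, -0.1, -8.0]
force: [-0.6, 0.9, 0.6]
gripper_width: 45.2
gripper_force: 0.0
[ 559.14441943 -222.99269059  174.69240271] [ 1.79976975e+02 -7.63917978e-02 -8.01366200e+00] [-0.24412585 -0.19305634 55.69205363]
[245.48808616 247.66840352]
[301.72998353 246.45210637]
```

Aligned to within a millimetre. Descend 55 mm and grip.

```bash
python3 -m crank '[{"grip":0.045,"x":0,"y":0,"z":0.01,"yaw":0},{"grip":0.045,"x":0,"y":0,"z":0.024,"yaw":0},{"grip":0.045,"x":0,"y":0,"z":0.038,"yaw":0},{"grip":0.045,"x":0,"y":0,"z":0.049,"yaw":0},{"grip":0.045,"x":0,"y":0,"z":0.055,"yaw":0}]'
python3 -m crank '[{"grip":0.045,"x":0,"y":0,"z":0,"yaw":0},{"grip":0.035,"x":0,"y":0,"z":0,"yaw":0},{"grip":0.025,"x":0,"y":0,"z":0,"yaw":0},{"grip":0.018,"x":0,"y":0,"z":0,"yaw":0},{"grip":0.004,"x":0,"y":0,"z":0,"yaw":0}]' 30
python3 -m crank '[{"grip":0.004,"x":0,"y":0,"z":0,"yaw":0},{"grip":0.004,"x":0,"y":0,"z":0,"yaw":0},{"grip":0.004,"x":0,"y":0,"z":0,"yaw":0},{"grip":0.004,"x":0,"y":0,"z":0,"yaw":0},{"grip":0.004,"x":0,"y":0,"z":0,"yaw":0}]'
```

```text
time_s: 11.48
ee_pos: [557.9, -222.6, 117.0]
ee_rot: [-180.0, 0.2, -8.0]
force: [-1.3, 0.5, 0.2]
gripper_width: 44.8
gripper_force: 0.0
time_s: 11.9
ee_pos: [559.3, -223.1, 119.7]
ee_rot: [180.0, -0.1, -8.0]
force: [0.0, -0.6, 0.3]
gripper_width: 21.0
gripper_force: 0.0
time_s: 12.32
ee_pos: [559.0, -223.0, 119.4]
ee_rot: [180.0, -0.0, -8.0]
force: [-0.2, -0.2, 3.4]
gripper_width: 11.8
gripper_force: 30.0
```

```bash
python3 -m crank '[{"grip":0.004,"x":0,"y":0,"z":-0.001,"yaw":0},{"grip":0.004,"x":0,"y":0,"z":-0.003,"yaw":0},{"grip":0.004,"x":0,"y":0,"z":-0.006,"yaw":0},{"grip":0.004,"x":0,"y":0,"z":-0.01,"yaw":0},{"grip":0.004,"x":0,"y":0,"z":-0.015,"yaw":0}]'
python3 -m crank '[{"grip":0.004,"x":0.001,"y":0.0005,"z":-0.006,"yaw":0},{"grip":0.004,"x":0.002,"y":0.001,"z":-0.012,"yaw":0},{"grip":0.004,"x":0.003,"y":0.0015,"z":-0.018,"yaw":0},{"grip":0.004,"x":0.0035,"y":0.002,"z":-0.024,"yaw":0},{"grip":0.004,"x":0.0035,"y":0.0025,"z":-0.03,"yaw":0}]'
python3 -m crank '[{"grip":0.004,"x":0,"y":0,"z":-0.007,"yaw":0},{"grip":0.004,"x":0,"y":0,"z":-0.014,"yaw":0},{"grip":0.004,"x":0,"y":0,"z":-0.021,"yaw":0},{"grip":0.004,"x":0,"y":0,"z":-0.028,"yaw":0},{"grip":0.004,"x":0,"y":0,"z":-0.035,"yaw":0}]'
python3 -m crank '[{"grip":0.004,"x":0,"y":0,"z":-0.007,"yaw":0},{"grip":0.004,"x":0,"y":0,"z":-0.014,"yaw":0},{"grip":0.004,"x":0,"y":0,"z":-0.021,"yaw":0},{"grip":0.004,"x":0,"y":0,"z":-0.028,"yaw":0},{"grip":0.004,"x":0,"y":0,"z":-0.034,"yaw":0}]'
python3 -m crank '[{"grip":0.004,"x":0,"y":0,"z":-0.005,"yaw":0},{"grip":0.004,"x":0,"y":0,"z":-0.008,"yaw":0},{"grip":0.004,"x":0,"y":0,"z":-0.01,"yaw":0},{"grip":0.004,"x":0,"y":0,"z":-0.011,"yaw":0},{"grip":0.004,"x":0,"y":0,"z":-0.011,"yaw":0}]'
python3 -m crank '[{"grip":0.004,"x":0,"y":0,"z":0,"yaw":0},{"grip":0.004,"x":0,"y":0,"z":0,"yaw":0},{"grip":0.004,"x":0,"y":0,"z":0,"yaw":0},{"grip":0.004,"x":0,"y":0,"z":0,"yaw":0},{"grip":0.004,"x":0,"y":0,"z":0,"yaw":0}]'
python3 - <<'E'
from h import *
a=grab_frame('top')[:,:,::-1];b=grab_frame('side')[:,:,::-1]
s=state();print(s['ee_pos'],s['ee_rot'],s['force'],s['torque'],s['qvel'].round(2))
f=lambda im,x,y:cv2.resize(im[y:y+120,x:x+80],None,fx=5,fy=5,interpolation=cv2.INTER_CUBIC)
cv2.imwrite('pics/j.png',np.hstack([f(b,207,160),f(a,285,150)]))
E
```

```text
time_s: 12.73
ee_pos: [558.6, -222.8, 133.9]
ee_rot: [-180.0, 0.1, -8.0]
force: [-0.1, 0.6, -2.6]
gripper_width: 11.7
gripper_force: 30.0
time_s: 13.15
ee_pos: [562.2, -226.0, 164.8]
ee_rot: [180.0, -0.0, -8.0]
force: [0.5, -1.1, -2.9]
gripper_width: 12.0
gripper_force: 30.0
time_s: 13.57
ee_pos: [561.9, -225.9, 199.7]
ee_rot: [180.0, -0.0, -8.0]
force: [0.3, -0.4, -3.4]
gripper_width: 11.8
gripper_force: 30.0
time_s: 13.98
ee_pos: [562.0, -225.9, 233.8]
ee_rot: [180.0, -0.0, -8.0]
force: [-0.7, 0.2, -1.8]
gripper_width: 11.6
gripper_force: 30.0
time_s: 14.4
ee_pos: [561.9, -225.9, 243.9]
ee_rot: [180.0, 0.0, -8.0]
force: [0.1, 0.6, -2.9]
gripper_width: 11.8
gripper_force: 30.0
time_s: 14.82
ee_pos: [561.9, -225.9, 243.8]
ee_rot: [-180.0, 0.0, -8.0]
force: [-0.3, -0.5, -2.3]
gripper_width: 11.8
gripper_force: 30.0
[ 561.95086611 -225.91889493  243.87884809] [ 1.79996690e+02  5.04426063e-03 -8.03540337e+00] [-0.06170855  0.75797644 -2.9236682 ] [0.00184395 0.03384146 0.04696937] [-0.01  0.09 -0.01  0.03  0.03  0.04]
```

View pics/j.png

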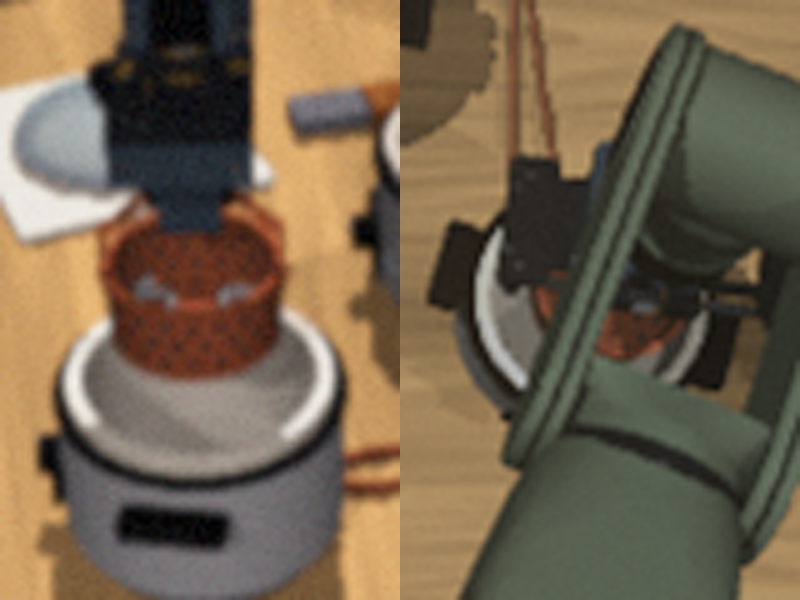

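The basket hangs level about 35 mm above the rim. Pieces are visible in it at (150,290) and (235,290), and the pot is empty. Handing in.

```bash
python3 -c "
from workcell import *
print(job_done())"
```

```text
the job is handed in; nothing more can be done
None
```

I set the lid knob up on the middle of the tile, and the arm is holding the basket level and still about 35 mm above the pot's rim; the last picture clearly shows silver at two spots in the basket, with none left in the visible part of the pot, so I did not separately confirm the third piece.

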